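# Show a doming punch to the bench magnifier

## Robot

A 7-joint arm with a two-finger parallel gripper is mounted at the origin on the work surface. World frame = base frame: x ahead of the robot, y to its left, z up, the work surface at z = 0. Lengths are in m, angles in rad, forces in N, time in s.
With the tool pointing down it reaches from about 0.425 to 0.975 m from the base axis. Payload 16.7 kg.
Tool frame: the origin (TCP) lies midway between the tips of the shut fingers; the grasp point (between the pads) lies 19 mm behind it; z points along the fingers, y is the direction in which the jaws open and shut (so a half turn about z gives the same grasp; the last joint's range is limited). The gripper opens to 85 mm and grips with 20 to 120 N. Pads are 22 mm wide; open, the fingers measure 114 mm over their backs; the gripper's body (76 mm by 85 mm) begins 54 mm behind the grasp point. The pads swing forward as they close: fully open they stand 13 mm farther back than shut.
Start: joints at [1.016, 0.426, 0.074, 1.606, -0.034, 1.111, -0.067], TCP at [0.266, -0.62, 0.231] pointing down, gripper open.
Joint ranges: [-2.85, 2.85], [-0.5, 2.14], [-1.23, 1.37], [0.21, 2.46], [-1.02, 4.16], [0.16, 2.05], [-2.73, 2.73]. Speed limits (rad/s): [1.89, 1.89, 2.39, 2.39, 3.01, 3.01, 3.01].

## Interface

Orientations are given as a unit quaternion [x, y, z, w].
In Python, from station import ctrl, imaging, masks_of gives the robot as it stands. Calls block until the motion is done:
- ctrl.move_to(position, orientation): joint-space move of the TCP to a pose.
- ctrl.servo_line(position, attitude=None, vel=0.15, guard=None): straight line of the TCP; attitude=None keeps the orientation; vel is the mean speed in m/s. With guard (N) it stops when the force on the tool has changed by that much, and returns True; else False.
- ctrl.movej(angles): joint-space move.
- ctrl.command_gripper(opening): finger opening in m; the grip force is fixed at half the most; returns when the fingers have stopped.
- ctrl.sleep(seconds).
- ctrl.ik(position, orientation): joint angles nearest the present ones, or None.
- imaging.camera(name): name is "side" or "top" or "wrist"; returns a dict with "pixels" (480x640x3 uint8, red, green, blue), "range_z" (480x640 float32, m along the optical axis (not along the pixel's ray), 0 where there is no reading), "mtx" (3x3 intrinsics, pixels), "distortion" ([k1, k2, p1, p2, k3] as OpenCV has them; the pictures are not rectified), "R" (3x3) and "t" (3): a world point X has camera coordinates R X + t; the wrist camera has in their place "hand_eye" (4x4, takes a point from camera to tool coordinates, whose origin is the TCP and whose axes are the flange's). Camera axes: x right, y down, z forward; pixel columns grow to the right and rows downward; lengths in m; the calibration is good to about 2 mm. A picture is of the moment at which its call begins: read the wrist's pose just before it.
A pose or a line that the arm cannot do raises ctrl.IKError and nothing moves.
- ctrl.job_done(): hands the job in, once; it reports no verdict.
Trained networks look in a picture, given as the dict that the camera call returned (one of the last four; its "shot" number tells which), for a name from the list of things; names that differ only in an ending like _2 or _b are one class to them, and where a whole thing is asked for, a point or a joint stands for the part that bears it (a point fixed in the world has none). Each returns a list of dicts, best first, with "score" (0 to 1); they miss things now and then, are a little off and sometimes report something else, mostly with a low value. They report only what shows in the picture. A call takes as long as a camera call. They do not tell look-alikes from the thing itself.
- masks_of(picture, thing): "pixels" (480x640 bool, what is visible of it) and "xy" ([column, row] in pixels, amid what is visible of it).
Readings, each from a call of its own:
- ctrl.get_clock(): time.
- ctrl.get_joint_pos(): joint angles.
- ctrl.get_qvel(): joint speeds.
- ctrl.get_joint_efforts(): joint torques, N m.
- ctrl.get_tcp_pos(): TCP position.
- ctrl.get_eef_rot(): TCP orientation.
- ctrl.get_contact_force(): force on the tool from outside, world axes, zero at the start.
- ctrl.get_moment(): the same for the moment, N m.
- ctrl.get_grip_width(): finger opening in m.
Only numpy, scipy, OpenCV 4.12 (cv2) and the standard library are available. Lean on these libraries where they do the work, as an engineer would, in place of code of your own. Each camera call takes 0.05 s, during which the arm holds its last target. There are 200 camera calls.

## Task

Draw the punch with the longest wooden handle out of the slanted rack and hold it up level in front of the bench magnifier, its steel tip pointing straight at the middle of the lens from about 5 cm away, on the side that faces the rack, so that its face can be checked for nicks. Do not touch the magnifier, and leave the other two punches in the rack and the jar and hammer where they are. Finish while still holding the punch there, steady; do not put it down.

Things in the scene. Friction and masses are not known exactly. Their poses are not given: they have to be found in the camera images.
- punch: Punch with the longest handle: wood, 105 mm with its 10 mm brass ferrule, 27 mm thick and straight from 10 to 90 mm; steel shank 14 mm thick, 58 mm long, domed tip. About 0.13 kg, balanced near the ferrule. Origin: on its axis at the shoulder between ferrule and shank; z up the handle (end at +105 mm, tip at -58 mm). Starts in a bore, shoulder on the rack's face, handle leaning 45-50 degrees.
- punch_tip (a point): Centre of the domed steel tip of the punch, 58 mm from the shoulder
- punch_end (a point): End of the punch's wooden handle, 105 mm from the shoulder
- rack: Fixed wooden rack, 110 x 236 mm, 83 mm high: a block 60 mm long, 44 mm thick, slanted at 45 degrees. Three 16 mm square bores along its y (-75, 0, 75 mm; any punch in any), mouths at x 21, z 67 mm; out of the bore is (+x, +z) at 45 degrees. Origin: centre of its underside; x to the side the handles lean to (away from the robot), z up. Punches slide freely; draw 60 mm along the axis to clear.
- magnifier: Fixed bench magnifier, left (+y) of the rack: steel foot 110 mm across, 16 mm high, thin post, upright lens 94 mm across in a black ring 106 mm across, 10 mm thick. Origin: centre of the foot's underside; z up; the lens axis is its y axis; the front, facing the rack, is its -y side.
- lens (a point): Centre of the lens, 190 mm above the bench; axes as the magnifier's. The punch tip belongs at about y = -50 mm, x = 0, z = 0 here, with the handle farther out along -y
- stub_punch: Bystander in the rack: a like punch with a short plain handle 55 mm long, 27 mm thick. Leave it in its bore. Origin and axes as for the punch
- knob_punch: Bystander in the rack: a like punch with a 60 mm handle, thin near the ferrule and with a knob 34 mm across at the end. Leave it in its bore. Origin and axes as for the punch
- jar: Bystander: closed glass jar with a white cap, 56 mm across and 95 mm high, on the bench. Origin: centre of its underside
- hammer: Bystander: hammer with a wooden handle lying on the bench, under 40 mm high. Origin: underside, x along the handle towards the head
- bricks: Fixed stack of soldering bricks with a black block on top, 100 x 150 x 74 mm, on the bench to the right of the rack. Origin: centre of its underside
Things that resemble listed ones, but are neither listed nor needed, are in the scene too. What is shaped like the punch but blue or red is not meant.

How it is judged:
By the outcome, as a careful person would: the job done as asked, in the order asked, and still so for the second after the job is handed in, while the arm keeps its last pose, push and grip.
It also fails if it takes over 46 s, if anything falls off the work surface, if the arm or the gripper's body presses on something with over 40 N, if the wrist force passes 120 N, or if a joint passes its speed limit or range.

## Working session

There is one attempt and no reset: what is moved stays moved. The work goes in short steps, each a Python script; the robot and the scene stay as the last script left them, time stands still between calls to the robot, and variables do not carry over. Pictures are saved under pics/ and viewed, about 8 in all and at most 12, crops included, and the job is handed in when it is done.

```bash
mkdir -p pics; cat > h.py <<'E'
import numpy as np, cv2
from station import ctrl, imaging, masks_of
from scipy.spatial.transform import Rotation as Rn
def pts(p, m, Twc=None):
    v,u=np.nonzero(m&(p["range_z"]>0)); z=p["range_z"][v,u]
    n=cv2.undistortPoints(np.c_[u,v].astype(float)[:,None],p["mtx"],p["distortion"])[:,0]
    c=np.c_[n*z[:,None],z]
    if "R" in p: return (c-np.ravel(p["t"]))@np.asarray(p["R"])
    H=Twc@np.asarray(p["hand_eye"]); return c@H[:3,:3].T+H[:3,3]
def tcp():
    T=np.eye(4); T[:3,:3]=Rn.from_quat(ctrl.get_eef_rot()).as_matrix(); T[:3,3]=ctrl.get_tcp_pos(); return T
def save(p,n): cv2.imwrite("pics/"+n,p["pixels"][:,:,::-1])
E
python3 - <<'E'
from h import *
np.set_printoptions(precision=4,suppress=True)
print(ctrl.get_clock())
for cam in("side","top"):
    p=imaging.camera(cam); save(p,cam+"1.png")
    print(cam,"campos",-np.asarray(p["R"]).T@np.ravel(p["t"]))
    for th in("punch","stub_punch","knob_punch","rack","magnifier","jar","hammer","bricks"):
        for r in masks_of(p,th)[:4]:
            q=pts(p,r["pixels"])
            if len(q): print(th,round(r["score"],2),np.round(r["xy"]),r["pixels"].sum(),np.median(q,0),np.percentile(q,3,axis=0),np.percentile(q,97,axis=0))
print(ctrl.get_clock(),ctrl.get_eef_rot())
E
```

```text
0.0
side campos [0.1858 0.5538 0.9067]
punch 0.69 [371. 193.] 630 [ 0.552  -0.2683  0.1084] [ 0.5145 -0.3461  0.0051] [ 0.5916 -0.2559  0.1424]
punch 0.57 [362. 365.] 1133 [0.3904 0.0547 0.0249] [ 0.3222 -0.0006  0.0049] [0.4397 0.0937 0.0325]
stub_punch 0.65 [354. 223.] 341 [ 0.551  -0.1908  0.0945] [ 0.5302 -0.2688  0.0051] [ 0.5757 -0.1829  0.112 ]
knob_punch 0.71 [328. 238.] 379 [ 0.5733 -0.1194  0.097 ] [ 0.5493 -0.1888  0.0038] [ 0.6142 -0.1109  0.1181]
rack 0.61 [366. 257.] 5240 [ 0.4988 -0.1632  0.0525] [ 0.449  -0.2882  0.0067] [ 0.5667 -0.0675  0.0827]
magnifier 0.73 [257. 412.] 5307 [0.4769 0.24   0.0183] [0.4325 0.1928 0.0105] [0.5271 0.285  0.2394]
magnifier 0.63 [238. 238.] 1364 [ 0.7693 -0.0778  0.0249] [ 0.7377 -0.2566  0.0093] [ 0.8168 -0.0213  0.0299]
jar 0.75 [198. 277.] 1328 [0.7366 0.0805 0.0685] [0.7221 0.0487 0.0037] [0.7695 0.0972 0.0985]
hammer 0.9 [242. 235.] 1426 [ 0.7691 -0.095   0.0249] [ 0.7382 -0.2657  0.0092] [ 0.8103 -0.0213  0.0299]
bricks 0.71 [421. 174.] 2548 [ 0.5162 -0.4548  0.051 ] [ 0.4556 -0.513   0.0063] [ 0.5986 -0.4315  0.0778]
bricks 0.34 
[... 604 characters left out ...]
382  0.0777] [ 0.5947 -0.1126  0.1199]
knob_punch 0.41 [370. 268.] 259 [ 0.5515 -0.1953  0.0967] [ 0.5289 -0.2119  0.0022] [ 0.5796 -0.1821  0.1125]
rack 0.92 [360. 289.] 3877 [ 0.5029 -0.1845  0.059 ] [ 0.4477 -0.2944  0.0046] [ 0.5702 -0.0764  0.0835]
magnifier 0.86 [187. 300.] 1849 [0.4788 0.2329 0.0187] [0.4335 0.1867 0.0048] [0.5297 0.2646 0.2399]
jar 0.67 [257. 192.] 556 [0.7409 0.0688 0.0927] [0.7227 0.046  0.009 ] [0.7718 0.0955 0.1008]
hammer 0.97 [333. 187.] 1172 [ 0.7726 -0.1234  0.0244] [ 0.742  -0.2677  0.0134] [ 0.8138 -0.0237  0.0315]
bricks 0.93 [479. 280.] 2506 [ 0.5233 -0.4724  0.0525] [ 0.4561 -0.5292  0.0033] [ 0.5997 -0.4325  0.0794]
0.9 [ 0.9796  0.201   0.     -0.    ]
```

View pics/side1.png

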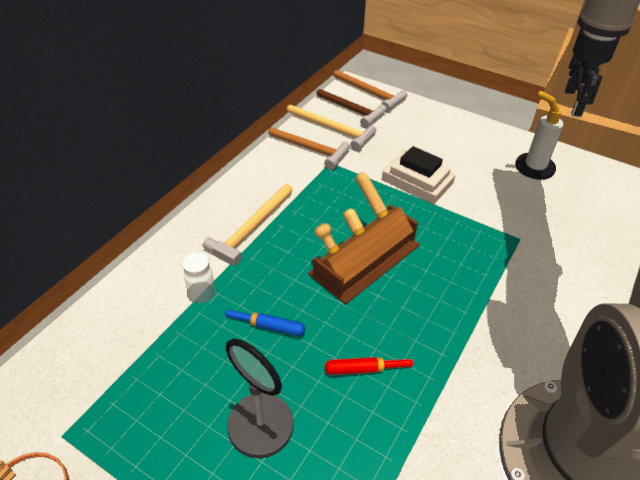

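View pics/top1.png

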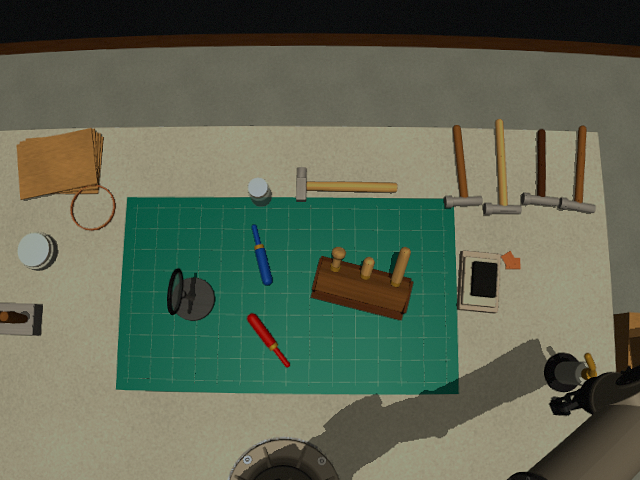

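The target is the rightmost punch in the rack, at about (370,193) in the side view and (402,268) in the top view. The blue and red look-alikes lie on the mat, and the magnifier's lens is at (253,367) in the side view. Next I fit the handle axis, rack yaw and lens plane.

```bash
cat >> h.py <<'E'
from scipy.optimize import least_squares
def cyl(q,a0,r=.0135,c0=None):
    """axis (point, dir up the handle) of a cylinder of known radius"""
    c0=np.median(q,0) if c0 is None else c0
    def f(v):
        d=v[3:]/np.linalg.norm(v[3:]); w=q-v[:3]; return np.linalg.norm(w-np.outer(w@d,d),axis=1)-r
    s=least_squares(f,np.r_[c0,a0],loss="soft_l1",f_scale=.001)
    d=s.x[3:]/np.linalg.norm(s.x[3:]); c=s.x[:3]; c=c+d*((np.median(q,0)-c)@d)
    return c,d,np.median(abs(f(s.x)))
def lens(qs):
    """ring points -> centre, outward (-y side) normal, by plane of points above 0.15"""
    q=qs[qs[:,2]>.15]
    for _ in range(4):
        c=q.mean(0); n=np.linalg.svd(q-c,full_matrices=False)[2][2]; e=(q-c)@n; q=q[abs(e)<max(2.0*e.std(),.004)]
    return c,n,q
E
python3 - <<'E'
from h import *
np.set_printoptions(precision=4,suppress=True)
P={c:imaging.camera(c) for c in("side","top")}
Q=[];L=[];Rk=[]
for c,p in P.items():
    for r in masks_of(p,"punch"):
        q=pts(p,r["pixels"]); m=np.median(q,0)
        if m[2]>.08: 
            q=q[(q[:,2]>.085)&(q[:,1]>-.3)&(q[:,1]<-.24)]; Q.append(q); print(c,len(q),*cyl(q,[.7,-.1,.7],c0=m+[.005,0,-.008]))
    r=masks_of(p,"magnifier")[0]; q=pts(p,r["pixels"]); L.append(q)
    f=q[(q[:,2]<.03)]; print("foot",f.min(0),f.max(0))
    k=q[q[:,2]>.15]; print("ringpts",len(k),k.min(0),k.max(0)); C,n,k2=lens(q); print(C,n,len(k2),k2.min(0),k2.max(0))
    r=masks_of(p,"rack")[0]; q=pts(p,r["pixels"]); t=q[q[:,2]>.079]; print("ridge",len(t),t.mean(0),np.linalg.svd(t-t.mean(0),full_matrices=False)[2][0],t.min(0),t.max(0))
q=np.vstack(Q); c,d,e=cyl(q,[.7,-.1,.7],c0=np.median(q,0)+[.005,0,-.008]); s=(q-c)@d
print("both",c,d,e,"lean",np.degrees(np.arccos(d[2])),"end",c+d*np.percentile(s,99.5))
C,n,k=lens(np.vstack(L)); print("lens both",C,n,k.min(0),k.max(0))
E
```

```text
side 500 [ 0.5597 -0.2772  0.1084] [ 0.7182 -0.1882  0.6699] 0.001248435568416307
foot [ 0.4259  0.1163 -0.0017] [0.582  0.2916 0.0298]
ringpts 1713 [0.4292 0.2302 0.15  ] [0.5319 0.2466 0.2459]
[0.4787 0.2394 0.2003] [-0.0939 -0.9955 -0.0095] 1620 [0.4292 0.2318 0.15  ] [0.5319 0.2466 0.2459]
ridge 410 [ 0.5189 -0.1818  0.0821] [ 0.2435  0.9699 -0.0026] [ 0.4865 -0.2919  0.079 ] [ 0.5485 -0.0799  0.0891]
top 390 [ 0.5625 -0.2766  0.1099] [ 0.735  -0.1703  0.6563] 0.0013305547363098085
foot [ 0.4282  0.1808 -0.0045] [0.5614 0.307  0.0298]
ringpts 548 [0.4312 0.2262 0.15  ] [0.5346 0.2449 0.2486]
[0.4803 0.2342 0.2033] [ 0.0874  0.9961 -0.0138] 501 [0.4313 0.2276 0.15  ] [0.5313 0.2414 0.2486]
ridge 365 [ 0.519  -0.1861  0.082 ] [-0.2427 -0.9701  0.0002] [ 0.4879 -0.2949  0.079 ] [ 0.5525 -0.0815  0.0912]
both [ 0.5608 -0.2769  0.1089] [ 0.7237 -0.1852  0.6648] 0.0013005055114482002 lean 48.336440731367034 end [ 0.5923 -0.285   0.1379]
lens both [0.4789 0.2388 0.2031] [-0.0969 -0.9952 -0.0163] [0.4292 0.2299 0.15  ] [0.5346 0.2466 0.2484]
```

```bash
cat >> h.py <<'E'
U=lambda v: np.asarray(v)/np.linalg.norm(v)
D=U([.7237,-.1815,.6648]); SH=np.array([.5163,-.2656,.068]); S=.050
LC=np.array([.481,.237,.190]); N=U([-.095,-.995,0])
def att(a,tilt,sg):
    """tool quat: handle axis a = sg*x_t, z_t = down-ish tilted by tilt about a (toward h)"""
    h=U(np.cross(a,[0,0,1])); 
    dn=U(np.array([0,0,-1.])+a*a[2]); z=U(np.cos(tilt)*dn+np.sin(tilt)*h); x=sg*a; y=np.cross(z,x)
    return Rn.from_matrix(np.c_[x,y,z]).as_quat(),z
E
python3 - <<'E'
from h import *
np.set_printoptions(precision=3,suppress=True)
for sg in(1,-1):
    q,z=att(D,0,sg); g=SH+S*D
    for n,o in(("grasp",0),("pre",-.12)): print(sg,n,z,ctrl.ik(g+.020*z+o*z,q))
    print("drawn",ctrl.ik(g+.02*z+.09*D,q)); print("lift",ctrl.ik(g+.02*z+.09*D+[0,0,.1],q))
    for t in(-60,-45,-30,0,30,45,60):
        q,z=att(N,np.radians(t),sg); g=LC+N*(.108+S)
        print(t,z,ctrl.ik(g+.02*z,q),ctrl.ik(g+.02*z+N*.1+[0,0,.05],q))
E
```

```text
1 grasp [ 0.645 -0.162 -0.747] [ 1.131  0.528 -0.831  2.305  2.502  0.34   2.532]
1 pre [ 0.645 -0.162 -0.747] [ 0.565  0.097 -0.112  2.44   4.009  0.17   0.874]
drawn [0.321 0.35  0.083 2.188 3.948 0.172 0.868]
lift [ 0.159  0.188  0.26   2.124 -0.933  0.185 -0.55 ]
-60 [ 0.862 -0.082 -0.5  ] None None
-45 [ 0.704 -0.067 -0.707] None None
-30 [ 0.498 -0.048 -0.866] [ 0.57   0.05  -1.052  2.394  0.891  0.41   1.801] [-1.064 -0.34   0.725  2.456  0.82   0.594  2.119]
0 [ 0.  0. -1.] [ 0.585  0.314 -1.021  2.064  0.333  0.937  2.43 ] None
30 [-0.498  0.048 -0.866] [ 0.523  0.679 -1.028  1.76   0.275  1.469  2.429] [-0.852  0.713  1.21   1.838 -0.486  1.596 -2.666]
45 [-0.704  0.067 -0.707] [ 0.489  0.852 -1.031  1.63   0.231  1.694  2.389] [-0.754  0.913  1.201  1.718 -0.483  1.849 -2.554]
60 [-0.862  0.082 -0.5  ] [ 0.46   1.013 -1.034  1.523  0.163  1.889  2.327] [ 0.603  0.929 -1.033  1.533  0.189  2.007  2.438]
-1 grasp [ 0.645 -0.162 -0.747] [ 1.271  0.61  -1.01   2.298  2.291  0.409 -0.337]
-1 pre [ 0.645 -0.162 -0.747] [ 0.565  0.097 -0.112  2.44   4.009  0.17  -2.267]
drawn [ 1.219  0.545 -1.005  2.139  1.829  0.318  0.07 ]
lift [ 1.098  0.276 -0.802  2.074  0.616  0.175  1.145]
-60 [ 0.862 -0.082 -0.5  ] None None
-45 [ 0.704 -0.067 -0.707] None None
-30 [ 0.498 -0.048 -0.866] [-0.2   -0.002 -0.297  2.426  0.826  0.388 -1.314] [ 0.754 -0.155 -0.839  2.384 -0.038  0.347 -0.173]
0 [ 0.  0. -1.] [ 0.326  0.234 -0.706  2.075  0.194  0.896 -0.584] [ 0.41   0.114 -0.537  2.061  0.07   0.984 -0.259]
30 [-0.498  0.048 -0.866] [ 0.162  0.501 -0.485  1.781  0.02   1.395 -0.43 ] [ 0.237  0.408 -0.365  1.775  0.027  1.495 -0.242]
45 [-0.704  0.067 -0.707] [ 0.084  0.636 -0.37   1.657 -0.061  1.621 -0.378] [ 0.165  0.552 -0.276  1.66  -0.015  1.719 -0.222]
60 [-0.862  0.082 -0.5  ] [ 0.027  0.772 -0.28   1.554 -0.136  1.834 -0.342] [ 0.122  0.692 -0.218  1.567 -0.056  1.926 -0.21 ]
```

```bash
cat >> h.py <<'E'
def att(a,tilt,sg,beta):
    h=U(np.cross(a,[0,0,1])); dn=U(np.array([0,0,-1.])+a*a[2]); z=U(np.cos(tilt)*dn+np.sin(tilt)*h)
    zb=np.cos(beta)*z-np.sin(beta)*a; x=sg*(np.cos(beta)*a+np.sin(beta)*z)
    return Rn.from_matrix(np.c_[x,np.cross(zb,x),zb]).as_quat(),zb
E
python3 - <<'E'
from h import *
np.set_printoptions(precision=2,suppress=True)
for b in(15,22,30):
  for sg in(1,-1):
    B=np.radians(b); q,z=att(D,0,sg,B); g=SH+S*D+.02*z
    print("---",b,sg,"pre",ctrl.ik(g-.12*z,q),"grasp",ctrl.ik(g,q),"drawn",ctrl.ik(g+.09*D,q),"lift",ctrl.ik(g+.09*D+[0,0,.08],q))
    for t in(0,25,45):
        q,z=att(N,np.radians(t),sg,B); g=LC+N*(.108+S)+.02*z
        print(t,ctrl.ik(g,q),ctrl.ik(g+N*.08,q))
E
```

```text
--- 15 1 pre [ 0.54  0.12 -0.14  2.21 -0.16  0.35 -1.27] grasp [ 0.18  0.39  0.25  2.2  -1.    0.19 -0.47] drawn [ 0.35  0.36  0.02  2.01 -0.21  0.31 -1.25] lift [ 0.4   0.26 -0.03  1.95 -0.11  0.47 -1.36]
0 [-1.15  0.37  1.24  2.19 -0.76  0.97 -2.68] [-0.97  0.36  1.24  2.19 -0.73  1.01 -2.53]
25 [-0.9   0.75  1.21  1.94 -0.82  1.56 -2.62] [-0.77  0.75  1.21  1.94 -0.75  1.56 -2.5 ]
45 [-0.78  1.01  1.2   1.77 -0.8   1.94 -2.59] [-0.66  1.01  1.2   1.77 -0.71  1.91 -2.48]
--- 15 -1 pre [ 0.8   0.14 -0.42  2.2  -0.03  0.36  1.75] grasp [ 0.75  0.41 -0.42  2.17  0.61  0.17  1.14] drawn [ 0.79  0.41 -0.5   1.99  0.41  0.35  1.33] lift [ 0.77  0.29 -0.47  1.92  0.18  0.49  1.53]
0 [ 0.42  0.21 -0.61  2.12 -0.19  0.79 -0.15] [ 0.51  0.2  -0.52  2.12 -0.22  0.83  0.06]
25 [ 0.31  0.44 -0.49  1.87 -0.18  1.23 -0.25] [ 0.4   0.43 -0.43  1.87 -0.15  1.27 -0.12]
45 [ 0.21  0.62 -0.38  1.7  -0.23  1.54 -0.29] [ 0.29  0.61 -0.33  1.71 -0.18  1.58 -0.19]
--- 22 1 pre [ 0.47  0.17 -0.08  2.1  -0.07  0.54 -1.38] grasp [ 0.36  0.39  0.02  2.11 -0.18  0.31 -1.27] drawn [ 0.34  0.39  0.03  1.93 -0.11
[... 1070 characters left out ...]
16  0.23  0.06  2.15 -0.67  0.95 -2.57]
25 [-0.78  0.8   1.21  1.99 -1.    1.69 -2.46] [-0.63  0.81  1.21  1.97 -0.92  1.71 -2.35]
45 [-0.69  1.02  1.2   1.83 -0.96  2.02 -2.53] [-0.56  1.04  1.2   1.81 -0.86  2.02 -2.42]
--- 30 -1 pre [ 0.81  0.27 -0.51  1.94  0.17  0.76  1.55] grasp [ 0.76  0.47 -0.48  1.98  0.36  0.56  1.38] drawn [ 0.74  0.48 -0.5   1.8   0.32  0.73  1.42] lift [ 0.75  0.4  -0.51  1.73  0.23  0.87  1.49]
0 [ 0.55  0.26 -0.58  2.15 -0.55  0.8   0.29] [ 0.67  0.27 -0.52  2.12 -0.51  0.89  0.41]
25 [ 0.45  0.46 -0.51  1.92 -0.39  1.18 -0.04] [ 0.56  0.47 -0.47  1.9  -0.34  1.25  0.05]
45 [ 0.35  0.63 -0.41  1.77 -0.4   1.46 -0.2 ] [ 0.43  0.63 -0.36  1.75 -0.34  1.54 -0.11]
```

```bash
cat >> h.py <<'E'
SG=-1; B=np.radians(25)
E
python3 - <<'E'
from h import *
np.set_printoptions(precision=4,suppress=True)
p=ctrl.get_tcp_pos(); ctrl.servo_line(np.array(p)+[0,0,.1],vel=.2)
q,z=att(D,0,SG,B); g=SH+S*D+.02*z
ctrl.move_to(g-.14*z,q); ctrl.command_gripper(.052)
T=tcp(); p=imaging.camera("wrist"); save(p,"w1.png")
for r in masks_of(p,"punch"):
    Q=pts(p,r["pixels"],T); m=np.median(Q,0); print(r["score"],r["xy"],m)
    Q=Q[Q[:,2]>.085]
    if abs(m[1]+.27)<.03:
        c,d,e=cyl(Q,D,c0=m+[.005,0,-.008]); s=(Q-c)@d; print(c,d,e,"end",c+d*np.percentile(s,99.5),"grasp err perp",(lambda w:w-d*(w@d))(SH+S*D-c),"shoulder",c+d*(np.percentile(s,99.5)-.105))
print(ctrl.get_clock(),ctrl.get_contact_force(),ctrl.get_grip_width(),ctrl.get_joint_pos(),ctrl.ik(g,q))
E
```

```text
0.65 [320.4, 242.9] [ 0.5488 -0.2719  0.1096]
[ 0.5607 -0.2751  0.1063] [ 0.7232 -0.1804  0.6667] 0.00041840859735007164 end [ 0.5922 -0.2829  0.1353] grasp err perp [-0.0014 -0.0013  0.0012] shoulder [ 0.5162 -0.264   0.0653]
4.125 [-0.0316  0.6607  0.1858] 0.05181577939194312 [ 0.7714  0.1815 -0.4251  2.0235  0.0662  0.6636  1.6421] [ 0.6622  0.4233 -0.3452  2.0515  0.2659  0.4103  1.4615]
```

View pics/w1.png

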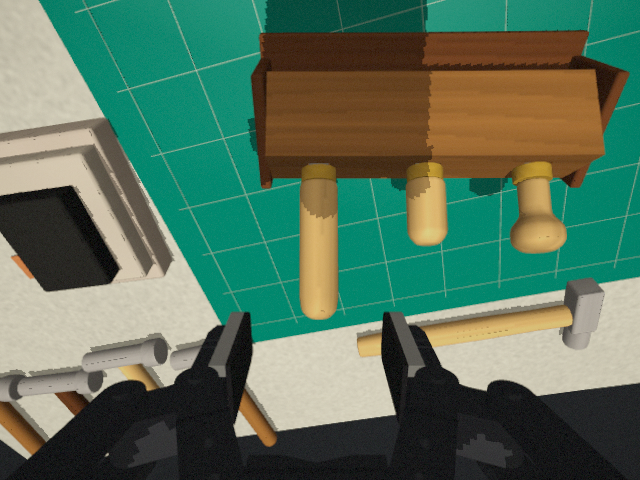

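The wrist view agrees with my estimate to 2 mm. The long handle is at (319,240), with the stub at (427,205) and the knob at (538,210), and the fingers straddle it freely. Next I grasp it and draw it out.

```bash
cat >> h.py <<'E'
SH=np.array([.5160,-.2642,.0662])
E
python3 - <<'E'
from h import *
np.set_printoptions(precision=4,suppress=True)
q,z=att(D,0,SG,B); g=SH+S*D+.02*z
ctrl.servo_line(g-.14*z,q,vel=.1)
print("hit",ctrl.servo_line(g,q,vel=.12,guard=12))
f0=ctrl.get_contact_force(); ctrl.command_gripper(0.0)
print("w",ctrl.get_grip_width(),f0,ctrl.get_contact_force())
if ctrl.get_grip_width()>.02:
    print("hit",ctrl.servo_line(g+.095*D,q,vel=.06,guard=25),ctrl.get_contact_force())
    t=ctrl.get_tcp_pos(); print(t-(g+.095*D))
    ctrl.servo_line(np.array(t)+[0,0,.08],vel=.12)
for c in("side",):
    p=imaging.camera(c); save(p,"side2.png")
print(ctrl.get_clock(),ctrl.get_grip_width(),ctrl.get_joint_pos())
E
```

```text
hit False
w 0.02547699535655314 [-0.5501 -0.5699  0.2618] [-1.1044 -0.24    4.832 ]
hit False [-0.2372  1.0026 -1.1692]
[-0.0003  0.     -0.0003]
8.6417 0.02537647059187555 [ 0.6679  0.3454 -0.3839  1.7936  0.1556  0.7409  1.5484]
```

View pics/side2.png

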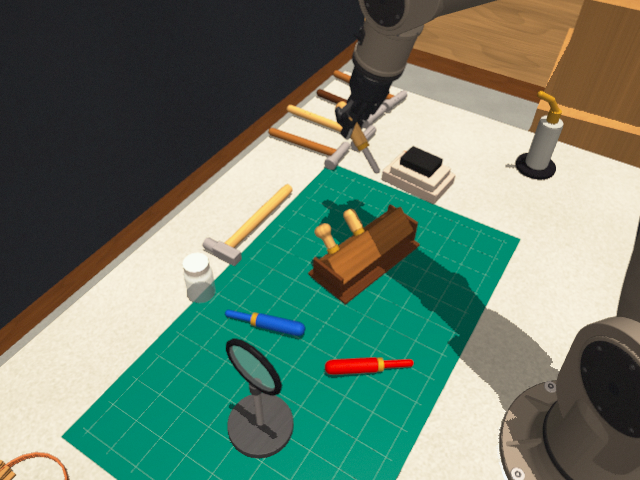

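The long punch is out of the rack (shank at about (372,160)), and the stub and knob punches are still in their bores. Next I move to a staging pose in front of the lens and measure the punch in the hand.

```bash
cat >> h.py <<'E'
TF=np.radians(15)
E
python3 - <<'E'
from h import *
np.set_printoptions(precision=4,suppress=True)
q,z=att(N,TF,SG,B); g=LC+N*(.108+S)+.02*z
print(ctrl.ik(g+N*.09+[0,0,.03],q),ctrl.get_clock())
ctrl.move_to(g+N*.09+[0,0,.03],q)
print(ctrl.get_joint_pos(),ctrl.get_clock()); ctrl.sleep(.3)
T=tcp(); want=LC+N*.198+[0,0,.03]
tip=LC+N*.14+[0,0,.03]
for c in("side","top"):
    p=imaging.camera(c); save(p,c+"3.png")
    for r in masks_of(p,"punch"):
        Q=pts(p,r["pixels"],T); m=np.median(Q,0); print(c,r["score"],r["xy"],m,len(Q))
        if m[2]>.15:
            w=Q-want; s=w@N; rad=np.linalg.norm(w-np.outer(s,N),axis=1)
            k=(rad<.03)
            print("s range",np.percentile(s[k],[.5,99.5]),k.sum())
            for nm,lo,hi,R in(("handle",.012,.1,.0135),("shank",-.055,-.004,.007)):
                h=Q[k&(s>lo)&(s<hi)]
                if len(h)>30:
                    cc,d,e=cyl(h,N,r=R,c0=np.median(h,0)-[0,0,.01]); d=d*np.sign(d@N); print(nm,len(h),cc,d,e,"off",(cc-want)-N*((cc-want)@N))
    M=masks_of(p,"magnifier")
    if M: q=pts(p,M[0]["pixels"]); C,n,k=lens(q); print("lens",C,n,k.min(0),k.max(0))
E
```

```text
[ 0.3519  0.2981 -0.2217  1.9652 -0.3921  1.1874  0.1814] 8.6417
[ 0.3523  0.2985 -0.2216  1.9649 -0.3913  1.1867  0.1827] 9.925
side 0.57 [362.4, 362.0] [0.3891 0.055  0.0248] 1098
side 0.56 [339.0, 266.8] [0.4592 0.031  0.2267] 795
s range [-0.0547  0.0676] 762
handle 346 [0.4587 0.008  0.2199] [-0.1052 -0.9941  0.0253] 0.0006606904828816646 off [-0.0004  0.     -0.0001]
shank 259 [0.4645 0.0716 0.219 ] [-0.0903 -0.9954  0.0323] 0.0007503665872434211 off [-0.0007  0.0001 -0.001 ]
side 0.55 [271.2, 323.0] [0.5779 0.0663 0.0243] 1009
lens [0.4784 0.2394 0.2005] [-0.0937 -0.9955 -0.0101] [0.429  0.2316 0.1501] [0.5317 0.2465 0.2452]
top 0.91 [266.4, 302.4] [0.4615 0.0297 0.2276] 501
s range [-0.0528  0.1021] 454
handle 227 [0.4584 0.0086 0.2197] [-0.0831 -0.9965  0.0016] 0.0013038463455763982 off [-0.0008  0.0001 -0.0003]
shank 147 [0.4639 0.0685 0.2192] [-0.0741 -0.996   0.0489] 0.0009246553530934936 off [-0.001   0.0001 -0.0008]
top 0.74 [264.7, 337.2] [0.3884 0.05   0.025 ] 585
top 0.17 [192.5, 298.7] [0.4787 0.2328 0.019 ] 1767
lens [0.4802 0.2342 0.2038] [ 0.089   0.996  -0.0083] [0.433  0.228  0.1504] [0.5305 0.2418 0.2464]
```

View pics/side3.png

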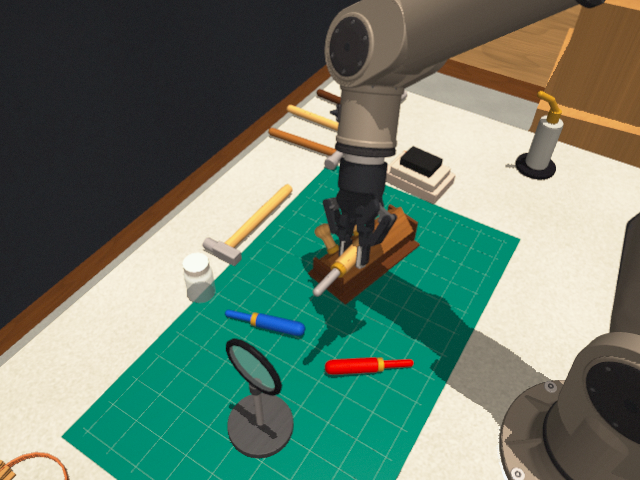

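View pics/top3.png

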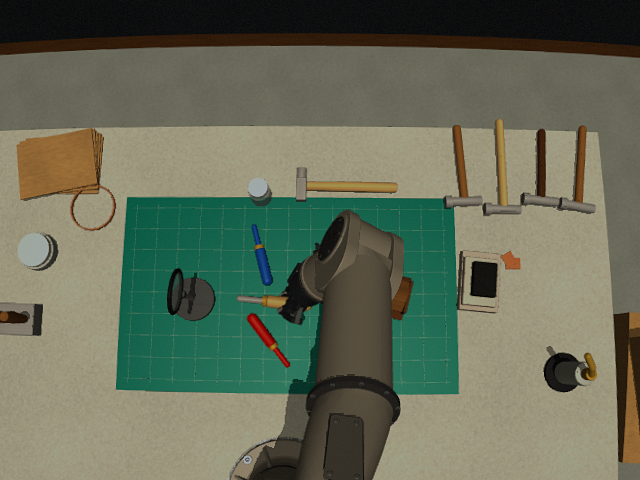

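The held punch is within 1 mm of the planned axis, and the tip droops about 1°. I correct that and advance in a straight line to 50 mm.

```bash
python3 - <<'E'
from h import *
np.set_printoptions(precision=4,suppress=True)
N2=U(N+[0,0,-.016]); q,z=att(N2,TF,SG,B); g=LC+N*(.108+S)+.02*z
ctrl.servo_line(g+N*.06,q,vel=.08); print("hit",ctrl.servo_line(g,q,vel=.06,guard=8)); ctrl.sleep(.5)
want=LC+N*.108
for c in("side","top"):
    p=imaging.camera(c); save(p,c+"4.png")
    for r in masks_of(p,"punch"):
        Q=pts(p,r["pixels"]); m=np.median(Q,0)
        if m[2]>.12:
            w=Q-want; s=w@N; rad=np.linalg.norm(w-np.outer(s,N),axis=1); k=(rad<.03)
            print(c,"s range",np.percentile(s[k],[.5,99.5]),k.sum())
            for nm,lo,hi,R in(("handle",.012,.1,.0135),("shank",-.055,-.004,.007)):
                h=Q[k&(s>lo)&(s<hi)]
                if len(h)>30:
                    cc,d,e=cyl(h,N,r=R,c0=np.median(h,0)-[0,0,.01]); d=d*np.sign(d@N); print(nm,cc,d,"off",(cc-want)-N*((cc-want)@N),"s",(cc-want)@N)
    M=masks_of(p,"magnifier"); C,n,k=lens(pts(p,M[0]["pixels"])); print("lens",C,n)
    for th in("stub_punch","knob_punch","jar","hammer"):
        r=masks_of(p,th)
        if r: print(th,round(r[0]["score"],2),np.median(pts(p,r[0]["pixels"]),0))
cv2.imwrite("pics/f4.png",np.hstack([cv2.resize(cv2.imread("pics/side4.png")[200:480,150:430],(400,400)),cv2.resize(cv2.imread("pics/top4.png")[200:400,120:320],(400,400))]))
print(ctrl.get_tcp_pos()-g,ctrl.get_contact_force(),ctrl.get_grip_width(),ctrl.get_clock(),abs(ctrl.get_qvel()).max())
E
```

```text
hit False
side s range [-0.0543  0.0641] 825
handle [0.4673 0.0992 0.1901] [-0.1158 -0.9932  0.0097] off [-0.0005  0.      0.0001] s 0.03049099711031706
shank [0.4729 0.1596 0.1903] [-0.092  -0.9957  0.0095] off [-0.0007  0.0001  0.0003] s -0.03022673145843448
lens [0.4779 0.2394 0.2003] [-0.0945 -0.9955 -0.0095]
stub_punch 0.71 [ 0.5411 -0.1908  0.088 ]
knob_punch 0.47 [0.4681 0.1191 0.1981]
jar 0.73 [0.7359 0.0812 0.0694]
hammer 0.89 [ 0.7688 -0.0893  0.0247]
top s range [-0.054   0.1023] 410
handle [0.4671 0.0985 0.1899] [-0.0754 -0.9972 -0.0001] off [-0.0007  0.0001 -0.0001] s 0.031200844899590793
shank [0.4723 0.1579 0.1902] [-0.0959 -0.995  -0.026 ] off [-0.0011  0.0001  0.0002] s -0.02840257131635774
lens [0.4786 0.2344 0.2033] [-0.092  -0.9957  0.0114]
stub_punch 0.5 [ 0.5517 -0.1947  0.0969]
jar 0.63 [0.7395 0.0685 0.0922]
hammer 0.91 [ 0.7727 -0.1184  0.0241]
[0. 0. 0.] [-0.0627 -0.0773 -0.7952] 0.025312754538732316 13.5583 0.002239154015632813
```

View pics/f4.png

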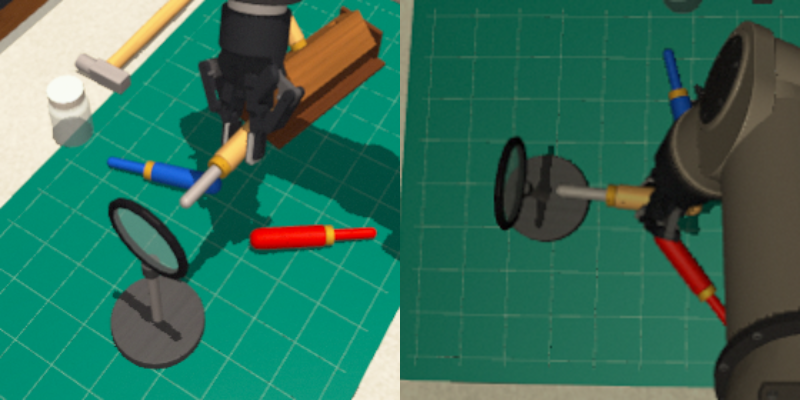

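The punch is level and points at the lens from about 50 mm, with nothing touching it and the arm still. I'm handing it in.

```bash
python3 -c "
from h import *
ctrl.job_done(); print(ctrl.get_clock(),ctrl.get_grip_width())"
```

```text
the job is handed in; nothing more can be done
the job is handed in; nothing more can be done
```

I drew the long-handled punch out of the rack's right-hand bore, as seen from the robot. It is now held level in front of the magnifier, on the side facing the rack, and the job was handed in at about 13.6 s.

**Position:** The last check, by the side and top cameras, put the punch axis within about 1 mm of the lens axis. The side view puts it level to about 0.5°. The tip is about 5 cm from the lens centre; the two views of the lens differ by about 5 mm, and I used a value midway between them.

**Grip and contact:** The grip width held steady at 25.3 mm. The tool force was under 1 N and the arm was still, and the guarded moves met no contact.

**Bystanders:** The jar and hammer read as unmoved. The stub punch is in its bore. It read about 10 mm off in the side view, where the arm partly hid it, and about 1 mm in the top view.

**Check that failed:** In the final pictures the arm hid the knob punch. The side camera's "knob punch" result was really the held punch, and the top camera found nothing. The knob punch was last seen in its bore just after I drew the long punch, and the later moves passed well above it.

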